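# Free the jammed tea mandarins and shut the caddy tray

## Task

Two dried tea mandarins have jammed side by side at the mouth of the wooden caddy: gently nudge the one that will give back up its lane, without lifting either fruit out and without forcing the one that is locked, so that both roll out into the open tray below. Then push the tray gently by its knob until it is fully home. Leave everything else on the shelf where it is.

Things in the scene. Friction and masses are not known exactly. Their poses are not given: they have to be found in the camera images.
- caddy: Fixed wooden tea caddy, 136 mm long, 106 wide, 143 high. Origin: on the shelf, mid-width, level with the mouth posts' centres. Own +x points into the caddy, uphill; mouth and tray face -x; z up. Walls run from x = -8 to 128 mm. Above the tray is a chute 90 mm wide between side walls, its floor rising 8 degrees towards +x. Caddy and tray must not be pressed with more than 20 N.
- mouth (a point): Middle of the gap between the two upright mouth posts, on the chute floor, 75 mm above the shelf (caddy x = y = 0; axes as the caddy's). The posts, 12 mm thick, stand at y = +39 and -39 mm: a 66 mm gap, room for one fruit but not for two. Posts and chute walls end 103 mm above the shelf. The chute is open above from the mouth to x = 58 mm.
- hood (a point): Middle of the hood's front edge, on its top: caddy x = 58 mm, y = 0, 143 mm above the shelf (axes as the caddy's). The hood covers the chute from here to the back; its underside is 135 mm above the shelf.
- lane_plus (a point): Face of the cork-faced pusher block behind the fruit of the caddy's +y lane: caddy x = 46.5, y = 22.5, 111 mm above the shelf. One of the two alike blocks, a different one each time and not to be told by eye, slides: its spring yields to 0.8 N at first, 2 N at its end stop 50 mm back (a finger feels 2 to 3 times that, with friction), and returns slowly by itself. The other is locked: it gives 1 mm per 1.5 N, 10 mm at most.
- lane_minus (a point): The same for the -y lane: caddy x = 46.5, y = -22.5, 111 mm above the shelf. Only the fruit before the sliding block can be pushed back (along the caddy's +x); held about 45 mm back, it leaves room for the other to roll through the mouth into the tray, and once released it rolls out too.
- mandarin_a: Dried whole mandarin filled with tea, a hard, smooth orange ball of 44 mm diameter, about 35 g; origin at its centre, its axes turn as it rolls. At the start in the caddy's +y lane against the +y post, centre about x = 22.5, y = 22.5, z = 101 mm in the caddy's axes. It bruises when the robot presses it with more than 15 N.
- mandarin_b: The same kind of fruit, 44 mm, origin at its centre; at the start in the caddy's -y lane against the -y post, centre about x = 22.5, y = -22.5, z = 101 mm in the caddy's axes. Bruises above 15 N likewise.
- tea_tray (a joint): How far the tray under the chute is pulled out, m: 0 = fully home at its stop, about 0.1 at the start, grows as the tray comes out towards the caddy's -x. It slides with about 2.5 N of friction and stays where it is left.
- tray_knob (a point): Middle of the outer end face of the tray's brass knob (round head 30 mm wide, 8 mm thick, on a 16 mm stem, axis along the caddy's x), 36 mm above the shelf, 30 mm in front of the tray's front panel (106 mm wide, 7 to 63 mm above the shelf). Lies at caddy x = -48 mm minus the tray's opening. Push it along the caddy's +x to close.
- tray_floor (a point): Middle of the tray's inner floor, 12 mm above the shelf; moves with the tray, axes as the caddy's. The inside is 116 mm (x) by 80 mm (y), the side walls rise 30 mm above the floor.
- kettle: Blue enamel kettle, 170 mm wide, 190 mm high with its bail handle; bystander, origin under its middle.
- teapot: Clear glass teapot with spout and handle, 116 mm wide, 110 mm high; bystander, origin under its middle.
- mug_left: White mug, 80 mm wide, 90 mm high; bystander, origin under its middle.
- mug_right: White mug like the other; bystander.
- dish: Small round blue ceramic dish, 100 mm wide, 28 mm high; bystander, origin under its middle.
- scoop: Wooden tea scoop, 150 mm long, lying on the shelf; bystander.
- honey_jar: Amber glass jar with wooden lid, 64 mm wide, 85 mm high; bystander, origin under its middle.
Mind the look-alikes: they are no part of the job. Leave any blue look-alike of the mandarin_b alone. Of the things shaped like the caddy, the wooden one is meant.

How it is judged:
On the way:
1. both mandarins have rolled into the tray while it is still open (x of mandarin_a in the frame of tray_floor between -0.062 and 0.062 m and y of mandarin_a in the frame of tray_floor between -0.045 and 0.045 m and z of mandarin_a in the frame of tray_floor between 0 and 0.034 m and x of mandarin_b in the frame of tray_floor between -0.062 and 0.062 m and y of mandarin_b in the frame of tray_floor between -0.045 and 0.045 m and z of mandarin_b in the frame of tray_floor between 0 and 0.034 m and value of joint tea_tray above 0.05 m), for 0.2 s.
At the end, for the whole second after the job is handed in: Both mandarins lie in the tray (centres inside its walls and lower than 34 mm above its floor), the tray is home within 2 mm, and the robot has let go of it (x of mandarin_a in the frame of tray_floor between -0.062 and 0.062 m and y of mandarin_a in the frame of tray_floor between -0.045 and 0.045 m and z of mandarin_a in the frame of tray_floor between 0 and 0.034 m and x of mandarin_b in the frame of tray_floor between -0.062 and 0.062 m and y of mandarin_b in the frame of tray_floor between -0.045 and 0.045 m and z of mandarin_b in the frame of tray_floor between 0 and 0.034 m and value of joint tea_tray below 0.002 m and contact force between each of the arm, the fingers and caddy below 0.1 N); the robot touches nothing.
It fails at once if a mandarin is pressed by the robot with more than 15 N (contact force between any of the fingers, the arm and mandarin_a above 15 N or contact force between any of the fingers, the arm and mandarin_b above 15 N).
It fails at once if a mandarin is lifted out of the chute (centre more than 135 mm above the shelf) (height (world z) of any of mandarin_a, mandarin_b above 0.135 m).
It fails at once if a mandarin falls beside the caddy onto the shelf (y of any of mandarin_a, mandarin_b in the frame of caddy above 0.075 m or y of any of mandarin_a, mandarin_b in the frame of caddy below -0.075 m or x of any of mandarin_a, mandarin_b in the frame of caddy below -0.16 m).
It fails at once if the caddy or its tray is pressed with more than 20 N (contact force between any of the fingers, the arm and caddy above 20 N).
It fails at once if another thing on the shelf is moved by more than 20 mm (distance of any of kettle, teapot, mug_left, mug_right, dish, scoop, honey_jar from where it was at the start of the episode above 0.02 m).
It also fails if it takes over 64 s, if anything falls off the work surface, if the arm or the gripper's body presses on something with over 40 N, if the wrist force passes 120 N, or if a joint passes its speed limit or range.

## Robot

A 7-joint arm with a two-finger parallel gripper is mounted at the origin on the work surface. World frame = base frame: x ahead of the robot, y to its left, z up, the work surface at z = 0. Lengths are in m, angles in rad, forces in N, time in s.
With the tool pointing down it reaches from about 0.425 to 0.95 m from the base axis. Payload 4.7 kg.
Tool frame: the origin (TCP) lies midway between the tips of the shut fingers; the grasp point (between the pads) lies 19 mm behind it; y points along the fingers, z is the direction in which the jaws open and shut, and the axes are right-handed (so a half turn about y gives the same grasp; the last joint's range is limited). The gripper opens to 87 mm and grips with 3 to 60 N. Pads are 19 mm wide; open, the fingers measure 117 mm over their backs; the gripper's body (75 mm by 190 mm) begins 51 mm behind the grasp point.
Start: joints at [1.242, 0.469, -0.049, 1.532, 0.024, 1.141, -0.082], TCP at [0.199, -0.645, 0.223] pointing down, gripper open.
Joint ranges: [-2.59, 2.59], [-0.33, 1.99], [-1.39, 1.29], [0.1, 2.45], [-1.04, 4.18], [0.21, 1.99], [-2.66, 2.66]. Speed limits (rad/s): [2.57, 2.57, 3.14, 3.14, 3.14, 3.14, 3.14].

## Interface

Orientations are given as a rotation vector (axis times angle).
In Python, from station import manip gives the robot as it stands.
- The arm moves only by the tool play_rows, never from a script. Its argument "rows" is a list of rows, each a list of 4 numbers: the shift along the tool's x, y, z in mm, then the turn about the tool's y in degrees. A call has 1 to 12 rows; each row shifts and turns the commanded pose from where the row before left it, along the tool's axes as they then stand; what a row does not reach is not made up. A row lasts 1/8 s, in which the tool goes at most 62.5 mm and 10.7 degrees, less where a joint would pass 70% of its speed; a pose out of reach is approached as far as the arm can. A call with a gripper value outside its range is refused whole. "claw" is the closure in counts, from 0 (fully open) to 255 (shut), set as the call begins (left out, the last holds). The fingers move at their own pace and stop on an object; "force" is the grip in N (left out, the last holds). Time passes only in rows, so rows that do not move let the fingers close. It gives the time, the measured TCP pose, the force and the opening at its end, in the units of the state.
- manip.observe(): the state, without advancing time (a new reading comes with each control period).
- manip.snapshot(name): name is "scene" or "top"; returns the picture (400x640x3 uint8, blue, green, red); there is no depth.
- manip.camera_model(name): a dict with "fx", "fy", "cx", "cy" (pixels), "R" (3x3) and "t" (3): a world point X has camera coordinates R X + t. Camera axes: x right, y down, z forward; pixel columns grow to the right and rows downward; lengths in m; the calibration is good to about 2 mm. A picture is of the moment at which its call begins. camera_model takes no time and is no camera call.
- manip.finish_job(): hands the job in, once; it reports no verdict.
The state is a dict: "time_s": time; "q": joint angles; "qvel": joint speeds; "joint_torque": joint torques, N m; "ee_pos": TCP position; "orientation": TCP orientation; "wrist_force": force on the tool from outside, world axes, zero at the start; "moment": the same for the moment, N m; "opening": finger opening in m.
Only numpy, scipy, OpenCV 4.12 (cv2) and the standard library are available. Lean on these libraries where they do the work, as an engineer would, in place of code of your own. Each camera call takes 0.05 s, during which the arm holds its last target.

## Working session

There is one attempt and no reset: what is moved stays moved. The work goes in short steps, Python scripts to look and compute and a tool call to move; the robot and the scene stay as the last step left them, time stands still between calls to the robot, and variables do not carry over. Pictures are saved under pics/ and viewed, and the job is handed in when it is done.

Besides the shell and the picture viewer there is one more tool, called after ">>>" as name(argument=value, ...), one argument or row to a line, values as JSON. play_rows: Moves the arm, as the interface text tells. Its arguments: {"type":"object","properties":{"rows":{"type":"array"},"claw":{"type":"number"},"force":{"type":"number"}},"required":["rows"]}

```bash
mkdir -p pics; ls; python3 - <<'E'
from station import manip
import cv2,numpy as np
print(manip.observe())
for n in("scene","top"):
    cv2.imwrite(f"pics/{n}0.png",manip.snapshot(n)); print(n,manip.camera_model(n))
E
```

```text
pics
{'time_s': 0.0, 'q': array([ 1.2420833 ,  0.46940979, -0.0485849 ,  1.53370696,  0.02411898,
        1.14097648, -0.08225995]), 'qvel': array([ 3.80212454e-05, -9.63559452e-04,  5.89280516e-04, -8.14998016e-04,
        1.17643711e-04, -2.16906552e-03, -5.10302728e-04]), 'joint_torque': array([-5.85110593e-04, -5.07978773e+01, -8.05999618e-02, -2.36154860e+01,
       -6.12533069e-02,  3.79367766e-02,  1.73945459e-04]), 'ee_pos': array([ 0.19917686, -0.64431582,  0.22151522]), 'orientation': array([-0.31164155,  2.06217365, -2.05826294]), 'wrist_force': array([ 0.2435243 ,  0.45729926, -0.54885689]), 'moment': array([-0.03641448,  0.01419484, -0.00495895]), 'opening': 0.08663414034804835}
scene {'fx': 361.01829418164516, 'fy': 361.01829418164516, 'cx': 313.98277114676324, 'cy': 204.86051181056092, 'R': array([[ 0.58963933,  0.80764872,  0.00538618],
       [ 0.45271679, -0.32497712, -0.83032366],
       [-0.66885945,  0.4920299 , -0.55725543]]), 't': array([-0.35667692, -0.18007651,  1.46605493])}
top {'fx': 498.3562841129348, 'fy': 498.3562841129348, 'cx': 324.09470202171684, 'cy': 199.4792814953903, 'R': array([[ 0.02240138, -0.99972931, -0.00628308],
       [-0.99372018, -0.02157671, -0.10979365],
       [ 0.10962837,  0.00870315, -0.99393454]]), 't': array([-0.01174533,  0.60527221,  1.23638864])}
```

View pics/scene0.png

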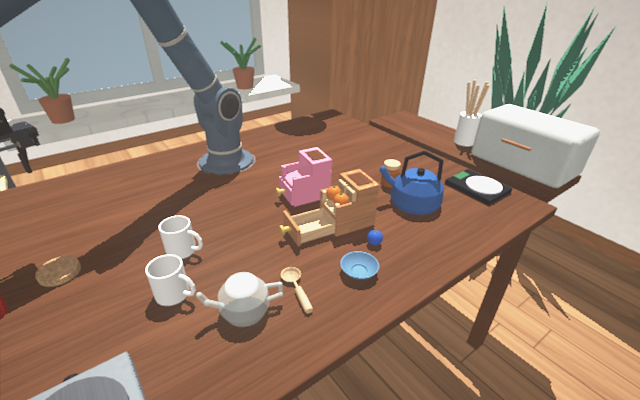

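View pics/top0.png

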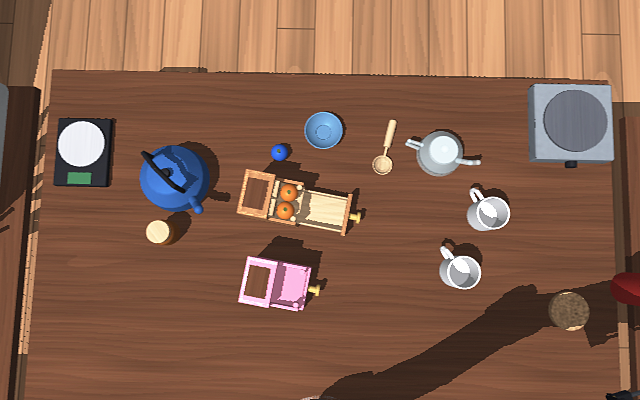

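```bash
python3 - <<'E'
import cv2,numpy as np
t=cv2.imread("pics/top0.png"); s=cv2.imread("pics/scene0.png")
cv2.imwrite("pics/t0z.png",cv2.resize(t[155:250,225:375],None,fx=5,fy=5,interpolation=cv2.INTER_CUBIC))
cv2.imwrite("pics/s0z.png",cv2.resize(s[140:255,265:395],None,fx=5,fy=5,interpolation=cv2.INTER_CUBIC))
E
```

```text
(no output)
```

View pics/t0z.png

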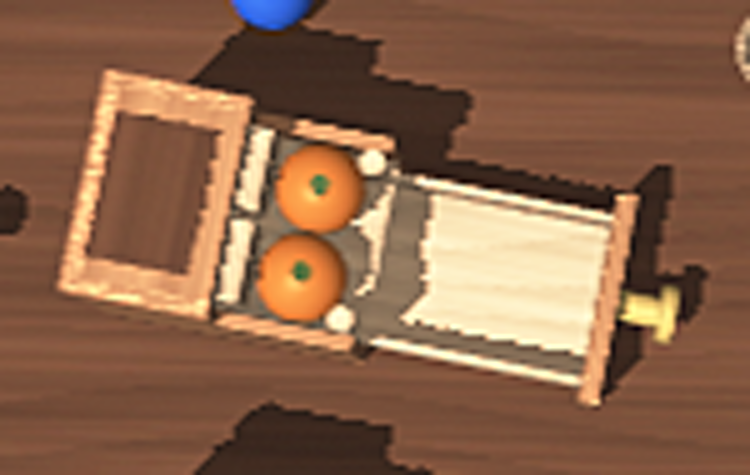

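View pics/s0z.png

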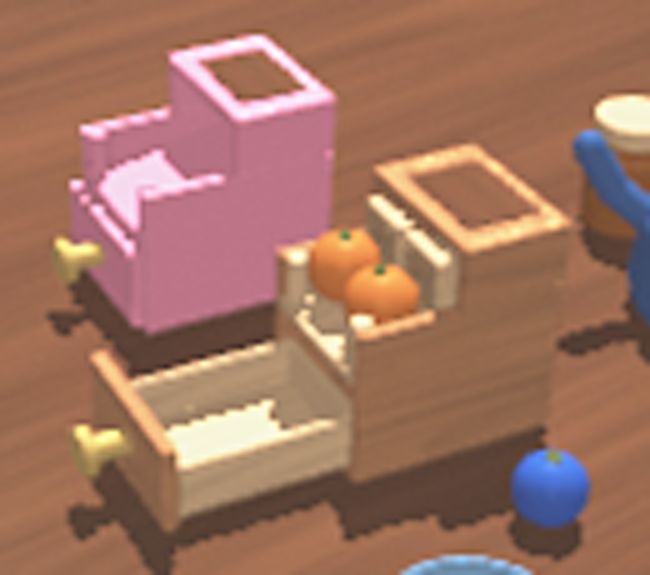

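```bash
cat > h.py <<'E'
import cv2,numpy as np
from station import manip
C={n:manip.camera_model(n) for n in("scene","top")}
def ray(n,u,v):
    c=C[n];d=c["R"].T@np.array([(u-c["cx"])/c["fx"],(v-c["cy"])/c["fy"],1]);return -c["R"].T@c["t"],d
def plane(n,u,v,z):
    o,d=ray(n,u,v);return o+d*(z-o[2])/d[2]
def proj(n,X):
    c=C[n];p=c["R"]@X+c["t"];return np.array([c["fx"]*p[0]/p[2]+c["cx"],c["fy"]*p[1]/p[2]+c["cy"]])
def tri(p,q):
    (o1,d1),(o2,d2)=ray("top",*p),ray("scene",*q)
    A=np.c_[d1,-d2];s=np.linalg.lstsq(A,o2-o1,rcond=None)[0]
    a,b=o1+d1*s[0],o2+d2*s[1];return (a+b)/2,np.linalg.norm(a-b)
E
python3 - <<'E'
from h import *
for n,(y0,y1,x0,x1) in {"top":(155,250,225,375),"scene":(150,220,300,370)}.items():
    im=cv2.imread(f"pics/{n}0.png");hs=cv2.cvtColor(im,cv2.COLOR_BGR2HSV)
    m=cv2.inRange(hs,(5,185,150),(18,255,255));w=np.zeros_like(m);w[y0:y1,x0:x1]=m[y0:y1,x0:x1]
    k,_,st,ce=cv2.connectedComponentsWithStats(w)
    for i in range(1,k):
        if st[i,4]>20: print(n,st[i],ce[i],plane(n,*ce[i],.101))
f=lambda x,y:(225+(x+.5)/5-.5,155+(y+.5)/5-.5)
for p in[(105,70),(252,97),(210,318),(60,290)]: print("hood",plane("top",*f(*p),.143))
for nm,p,z in[("knob",(678,315),.036),("mandUp",(320,189),.101),("mandLow",(302,278),.101),("postUp",(373,162),.103),("postLow",(341,318),.103),("panelU",(638,197),.063),("panelL",(600,403),.063)]: print(nm,plane("top",*f(*p),z))
g=lambda x,y:(265+(x+.5)/5-.5,140+(y+.5)/5-.5)
print("knob scene",plane("scene",*g(80,448),.036))
for p in[(375,168),(475,145),(570,220),(468,250)]: print("hood sc",plane("scene",*g(*p),.143))
for p in [(345,258),(382,291)]: print("mand sc",plane("scene",*g(*p),.101))
E
```

```text
top [281 184  16  17 136] [289.30882353 191.93382353] [0.61442867 0.08545518 0.101     ]
top [277 202  16  17 134] [285.39552239 209.76119403] [0.57100391 0.09357554 0.101     ]
hood [0.66211097 0.18628021 0.143     ]
hood [0.65078156 0.11689353 0.143     ]
hood [0.54673624 0.1329311  0.143     ]
hood [0.55822806 0.20308558 0.143     ]
knob [ 0.56093912 -0.09081075  0.036     ]
mandUp [0.61325712 0.08713391 0.101     ]
mandLow [0.56992357 0.09449484 0.101     ]
postUp [0.62669677 0.06177004 0.103     ]
postLow [0.55091212 0.07501393 0.103     ]
panelU [ 0.61734878 -0.06830945  0.063     ]
panelL [ 0.51454805 -0.05122691  0.063     ]
knob scene [ 0.55739373 -0.08370554  0.036     ]
hood sc [0.54741979 0.1365533  0.143     ]
hood sc [0.56067273 0.20537723 0.143     ]
hood sc [0.66037476 0.18845158 0.143     ]
hood sc [0.65089219 0.11853893 0.143     ]
mand sc [0.56518476 0.10108844 0.101     ]
mand sc [0.60630638 0.09572082 0.101     ]
```

```bash
python3 - <<'E'
import numpy as np
P=np.array([[.128,-.053],[.058,-.053],[.058,.053],[.128,.053],[0,-.039],[0,.039],[.0225,-.0225],[.0225,.0225],[.058,.053],[.128,.053],[.128,-.053],[.058,-.053]])
W=np.array([[.6621,.1863],[.6508,.1169],[.5467,.1329],[.5582,.2031],[.6267,.0618],[.5509,.0750],[.6144,.0855],[.5710,.0936],[.5474,.1366],[.5607,.2054],[.6604,.1885],[.6509,.1185]])
pc,wc=P.mean(0),W.mean(0)
U,_,V=np.linalg.svd((P-pc).T@(W-wc));R=(U@V).T
t=wc-R@pc;print(R,t,np.degrees(np.arctan2(R[1,0],R[0,0])));print(((W-P@R.T-t)*1e3).round(1))
k=np.array([.561,-.0908]);print(R.T@(k-t))
print([ (R@np.array(p)+t).round(4) for p in [(-.148,0),(.0225,.0225),(.0225,-.0225),(-.02,0)]])
from h import *
s=manip.observe();from scipy.spatial.transform import Rotation as Ro
print(Ro.from_rotvec(s["orientation"]).as_matrix().round(3), s["ee_pos"])
E
```

```text
[[ 0.16497334 -0.98629803]
 [ 0.98629803  0.16497334]] [0.58916967 0.0688259 ] 80.50431450812778
[[-0.5 -0. ]
 [-0.2 -0.4]
 [ 0.2 -1.9]
 [ 0.2 -0.7]
 [-0.9 -0.6]
 [ 0.2 -0.3]
 [-0.7 -1.8]
 [ 0.3 -1.1]
 [ 0.9  1.8]
 [ 2.7  1.6]
 [-2.2  2.2]
 [-0.1  1.2]]
[-0.16208596  0.00144967]
[array([ 0.5648, -0.0771]), array([0.5707, 0.0947]), array([0.6151, 0.0873]), array([0.5859, 0.0491])]
[[-0.955 -0.001  0.295]
 [-0.295  0.002 -0.955]
 [ 0.    -1.    -0.002]] [ 0.19918023 -0.64438757  0.22162588]
```

>>> play_rows(
  rows=[
    [-20,0,-20,0],
    [-35,0,-35,0],
    [-35,0,-35,0],
    [-35,0,-35,0],
    [-35,0,-35,0],
    [-35,0,-35,0],
    [-35,0,-35,0],
    [-35,0,-35,0],
    [-35,0,-35,0],
    [-35,0,-35,0],
    [-35,0,-35,0],
    [-35,0,-35,0],
  ],
  claw=255,
  force=20,
)

```text
time_s: 1.6
ee_pos: [0.467, -0.1369, 0.2224]
orientation: [-0.311, 2.06, -2.061]
wrist_force: [0.4, -0.1, 0.2]
opening: 0.0002
```

>>> play_rows(
  rows=[
    [-35,0,-35,0],
    [-35,0,-35,0],
    [-35,0,-35,0],
    [-20,0,-20,0],
    [0,0,0,-8],
    [0,0,0,-9],
    [0,0,0,-9],
    [0,0,0,-9],
    [0,0,0,-9],
    [0,0,0,-9],
    [0,0,0,-9],
    [0,0,0,-1],
  ],
)

```text
time_s: 3.1
ee_pos: [0.5489, 0.0178, 0.2221]
orientation: [-1.123, 1.336, -1.335]
wrist_force: [-1.1, -0.0, 0.1]
opening: 0.0004
```

```bash
cat >> h.py <<'E'
from scipy.spatial.transform import Rotation as Ro
Rc=np.array([[.16497,-.98630],[.98630,.16497]]);tc=np.array([.58917,.06883])
def st():
    s=manip.observe();p=s["ee_pos"];M=Ro.from_rotvec(s["orientation"]).as_matrix()
    f=s["wrist_force"]
    print("t",s["time_s"],"caddy mm",(Rc.T@(p[:2]-tc)*1e3).round(1),"z",(p[2]*1e3).round(1),"xang",np.degrees(np.arctan2(M[1,0],M[0,0])).round(2),"want -99.5; F caddy",(Rc.T@f[:2]).round(2),f[2].round(2),"open",round(s["opening"],4))
def shot(n,name,box,k=4):
    im=manip.snapshot(n);x0,y0,x1,y1=box;cv2.imwrite("pics/"+name,cv2.resize(im[y0:y1,x0:x1],None,fx=k,fy=k,interpolation=cv2.INTER_CUBIC))
E
python3 -c "
from h import *
st();print(manip.observe()['q'])
M=Ro.from_rotvec(manip.observe()['orientation']).as_matrix();print(M.round(3))
shot('top','t1.png',(210,130,390,270));shot('scene','s1.png',(230,60,420,260))"
```

```text
t 3.1 caddy mm [-57.   31.3] z 222.1 xang -99.88 want -99.5; F caddy [-0.2   1.06] 0.14 open 0.0004
[ 0.4219914   0.33684581 -0.66441136  1.80578291  0.23296891  1.07905484
 -0.49877124]
[[-0.172 -0.001  0.985]
 [-0.985  0.    -0.172]
 [ 0.    -1.    -0.001]]
```

>>> play_rows(
  rows=[
    [-16,0,9,0.4],
    [-16,0,8,0],
    [0,30,0,0],
    [0,30,0,0],
    [0,20,0,0],
    [0,0,0,0],
  ],
)

```text
time_s: 3.95
ee_pos: [0.5707, 0.0467, 0.1412]
orientation: [-1.122, 1.341, -1.338]
wrist_force: [-0.9, 0.7, -0.2]
opening: 0.0006
```

```bash
python3 -c "
from h import *
st()
shot('top','t2.png',(210,130,390,270));shot('scene','s2.png',(240,90,400,260))"
```

```text
t 3.95 caddy mm [-24.9  14.5] z 141.2 xang -100.22 want -99.5; F caddy [0.55 1.04] -0.19 open 0.0006
```

View pics/t2.png

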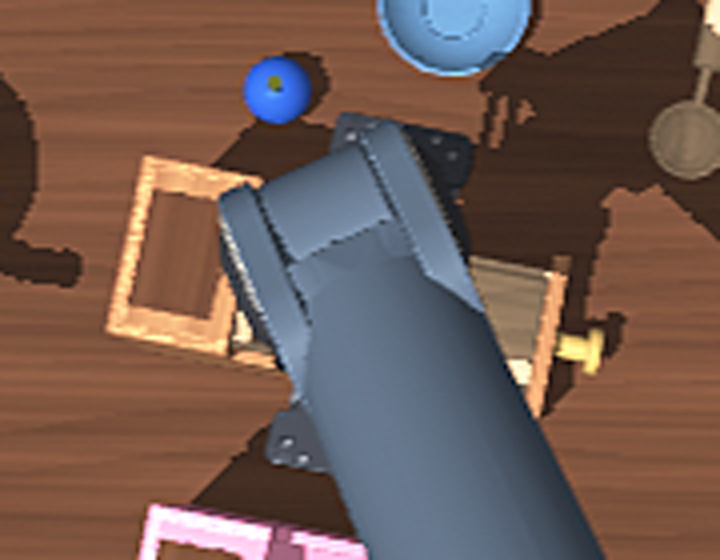

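View pics/s2.png

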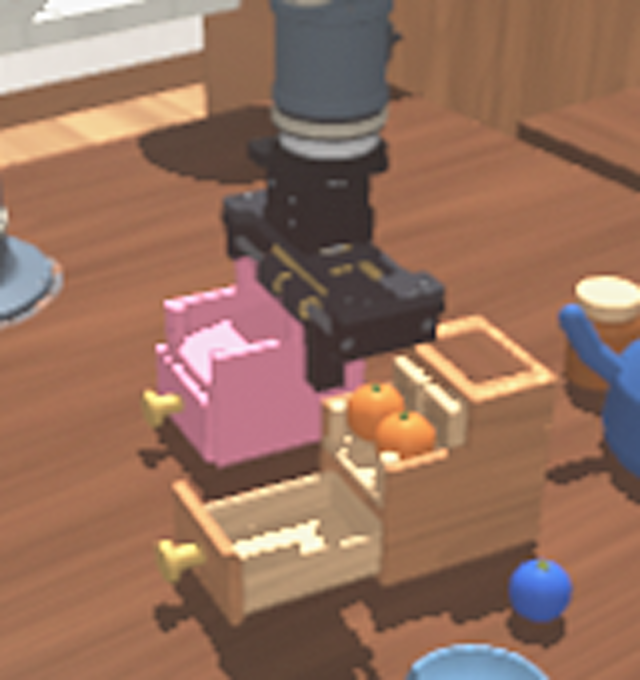

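>>> play_rows(
  rows=[
    [0,22,0,-0.7],
    [0,22,0,0],
    [-5,0,0,0],
    [0,0,0,0],
    [0,0,0,0],
  ],
)

```text
time_s: 4.68
ee_pos: [0.5733, 0.0519, 0.0999]
orientation: [-1.124, 1.329, -1.331]
wrist_force: [0.4, -0.2, 0.6]
opening: 0.0006
```

```bash
python3 -c "
from h import *
st()
shot('scene','s3.png',(290,150,400,250),6)
st()"
```

```text
t 4.675 caddy mm [-19.4  12.9] z 99.9 xang -99.51 want -99.5; F caddy [-0.11 -0.4 ] 0.57 open 0.0006
t 4.725 caddy mm [-19.6  13. ] z 99.7 xang -99.53 want -99.5; F caddy [ 0.01 -0.02] 0.38 open 0.0006
```

View pics/s3.png

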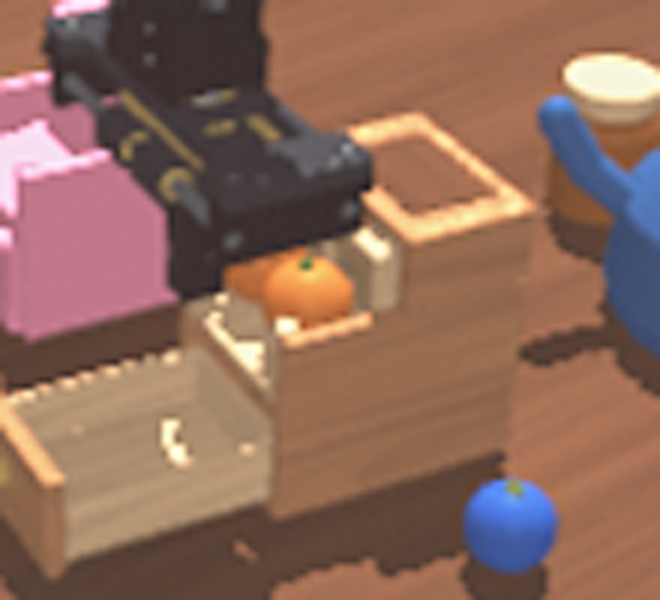

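>>> play_rows(
  rows=[
    [0,3,0,0],
    [-2,0,0,0],
    [-2,0,0,0],
    [-2,0,0,0],
    [0,0,0,0],
    [0,0,0,0],
  ],
)

```text
time_s: 5.48
ee_pos: [0.5733, 0.0574, 0.0955]
orientation: [-1.126, 1.33, -1.331]
wrist_force: [-0.8, 0.0, -0.5]
opening: 0.0004
```

```bash
python3 -c "
from h import *
st()"
```

```text
t 5.475 caddy mm [-13.9  13.7] z 95.5 xang -99.52 want -99.5; F caddy [-0.1   0.77] -0.49 open 0.0004
```

>>> play_rows(
  rows=[
    [-1.5,0,0,0],
    [-1.5,0,0,0],
    [0,0,0,0],
  ],
)

```text
time_s: 5.85
ee_pos: [0.5739, 0.0606, 0.0956]
orientation: [-1.126, 1.33, -1.33]
wrist_force: [-0.1, -0.3, 0.2]
opening: 0.0003
```

```bash
python3 -c "
from h import *
st()"
```

```text
t 5.85 caddy mm [-10.7  13.7] z 95.6 xang -99.51 want -99.5; F caddy [-0.26  0.01] 0.18 open 0.0003
```

>>> play_rows(
  rows=[
    [-1,0,0,0],
    [-1,0,0,0],
    [0,0,0,0],
  ],
)

```text
time_s: 6.22
ee_pos: [0.5742, 0.0624, 0.0956]
orientation: [-1.126, 1.33, -1.331]
wrist_force: [0.9, 0.0, -0.3]
opening: 0.0004
```

>>> play_rows(
  rows=[
    [-1,0,0,0],
    [0,0,0,0],
  ],
)

```text
time_s: 6.48
ee_pos: [0.5744, 0.0634, 0.0956]
orientation: [-1.126, 1.33, -1.331]
wrist_force: [0.7, 0.3, 0.5]
opening: 0.0005
```

>>> play_rows(
  rows=[
    [-1,0,0,0],
    [0,0,0,0],
  ],
)

```text
time_s: 6.72
ee_pos: [0.5745, 0.0642, 0.0955]
orientation: [-1.126, 1.33, -1.331]
wrist_force: [0.2, 0.3, 0.3]
opening: 0.0005
```

```bash
python3 -c "
from h import *
st()"
```

```text
t 6.725 caddy mm [-7.  13.7] z 95.5 xang -99.52 want -99.5; F caddy [ 0.31 -0.2 ] 0.3 open 0.0005
```

>>> play_rows(
  rows=[
    [-1,0,0,0],
    [0,0,0,0],
  ],
)

```text
time_s: 6.98
ee_pos: [0.5747, 0.065, 0.0955]
orientation: [-1.126, 1.33, -1.331]
wrist_force: [-0.2, -1.8, 0.8]
opening: 0.0003
```

>>> play_rows(
  rows=[
    [-1,0,0,0],
    [0,0,0,0],
  ],
)

```text
time_s: 7.22
ee_pos: [0.5749, 0.0662, 0.0956]
orientation: [-1.126, 1.33, -1.331]
wrist_force: [-0.4, -2.5, 0.5]
opening: 0.0005
```

>>> play_rows(
  rows=[
    [-1,0,0,0],
    [0,0,0,0],
  ],
)

```text
time_s: 7.48
ee_pos: [0.5751, 0.0674, 0.0956]
orientation: [-1.126, 1.33, -1.331]
wrist_force: [-0.3, -1.6, 1.0]
opening: 0.0007
```

```bash
python3 -c "
from h import *
st()"
```

```text
t 7.475 caddy mm [-3.8 13.7] z 95.6 xang -99.51 want -99.5; F caddy [-1.6  -0.01] 0.99 open 0.0007
```

>>> play_rows(
  rows=[
    [-1,0,0,0],
    [0,0,0,0],
  ],
)

```text
time_s: 7.72
ee_pos: [0.5752, 0.0684, 0.0956]
orientation: [-1.126, 1.33, -1.331]
wrist_force: [0.4, -0.3, -0.5]
opening: 0.0005
```

>>> play_rows(
  rows=[
    [-1,0,0,0],
    [0,0,0,0],
  ],
)

```text
time_s: 7.98
ee_pos: [0.5754, 0.0694, 0.0956]
orientation: [-1.126, 1.33, -1.331]
wrist_force: [-0.3, -2.1, 0.9]
opening: 0.0005
```

>>> play_rows(
  rows=[
    [-1,0,0,0],
    [0,0,0,0],
  ],
)

```text
time_s: 8.22
ee_pos: [0.5755, 0.0704, 0.0955]
orientation: [-1.126, 1.33, -1.33]
wrist_force: [-0.1, -1.4, 0.1]
opening: 0.0005
```

```bash
python3 -c "
from h import *
st();shot('scene','s4.png',(290,150,400,250),6)
st()"
```

```text
t 8.225 caddy mm [-0.7 13.7] z 95.5 xang -99.51 want -99.5; F caddy [-1.43 -0.1 ] 0.12 open 0.0005
t 8.275 caddy mm [-0.7 13.7] z 95.6 xang -99.51 want -99.5; F caddy [-1.49  0.77] 0.59 open 0.0006
```

View pics/s4.png

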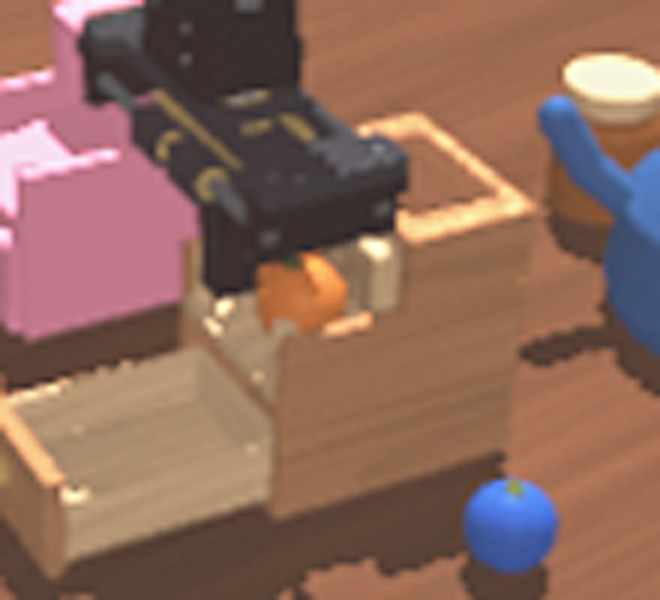

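>>> play_rows(
  rows=[
    [-2,-0.2,0,0],
    [-2,-0.3,0,0],
    [-2,-0.2,0,0],
    [-2,-0.3,0,0],
    [-2,-0.2,0,0],
  ],
)

```text
time_s: 8.9
ee_pos: [0.5772, 0.0801, 0.0968]
orientation: [-1.126, 1.33, -1.331]
wrist_force: [-0.8, -3.1, 1.5]
opening: 0.0004
```

>>> play_rows(
  rows=[
    [-2,-0.2,0,0],
    [-2,-0.3,0,0],
    [-2,-0.2,0,0],
    [-2,-0.3,0,0],
    [-2,-0.2,0,0],
  ],
)

```text
time_s: 9.52
ee_pos: [0.5788, 0.09, 0.098]
orientation: [-1.126, 1.33, -1.331]
wrist_force: [0.1, -2.5, 1.5]
opening: 0.0004
```

```bash
python3 -c "
from h import *
st();shot('scene','s5.png',(290,150,400,250),6)
st()"
```

```text
t 9.525 caddy mm [19.1 13.7] z 98.0 xang -99.53 want -99.5; F caddy [-2.43 -0.52] 1.51 open 0.0004
t 9.575 caddy mm [19.6 13.7] z 98.0 xang -99.51 want -99.5; F caddy [-2.35 -0.37] 1.66 open 0.0006
```

View pics/s5.png

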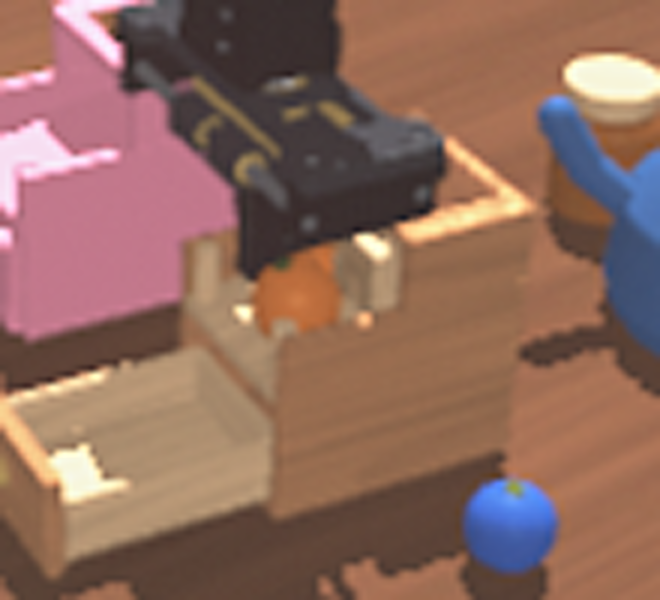

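>>> play_rows(
  rows=[
    [-2,-0.2,0,0],
    [-2,-0.3,0,0],
    [-2,-0.2,0,0],
    [-2,-0.3,0,0],
    [-2,-0.2,0,0],
  ],
)

```text
time_s: 10.2
ee_pos: [0.5806, 0.0998, 0.0992]
orientation: [-1.126, 1.33, -1.331]
wrist_force: [-0.1, -3.6, 1.6]
opening: 0.0004
```

>>> play_rows(
  rows=[
    [-2,-0.3,0,0],
    [-2,-0.3,0,0],
    [-2,-0.2,0,0],
    [-2,-0.3,0,0],
    [-1,-0.2,0,0],
    [0,0,0,0],
  ],
)

```text
time_s: 10.95
ee_pos: [0.582, 0.1091, 0.1005]
orientation: [-1.125, 1.33, -1.33]
wrist_force: [0.6, -2.6, 1.6]
opening: 0.0002
```

```bash
python3 -c "
from h import *
st();shot('scene','s6.png',(290,150,400,250),6)
st()"
```

```text
t 10.95 caddy mm [38.6 13.7] z 100.5 xang -99.51 want -99.5; F caddy [-2.43 -1.02] 1.58 open 0.0002
t 11.0 caddy mm [38.5 13.7] z 100.5 xang -99.51 want -99.5; F caddy [-2.58 -0.13] 0.47 open 0.0006
```

View pics/s6.png

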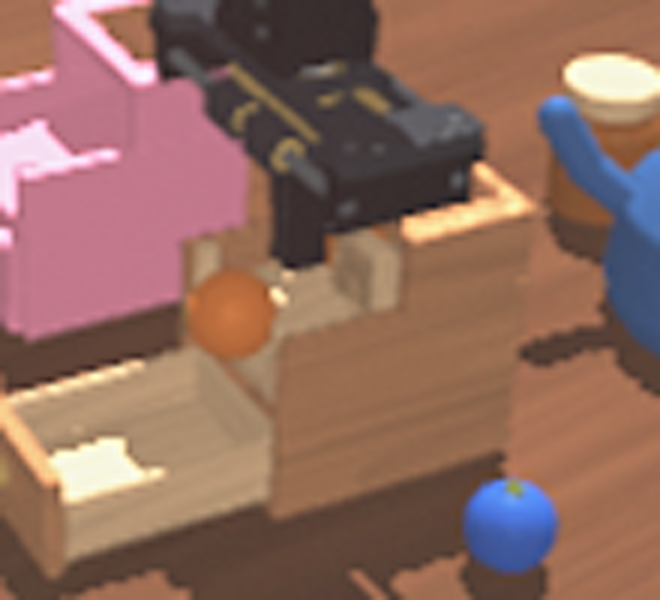

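Fruit b (px ~232,313 in the crop) is just rolling through the mouth. Wait half a second and look.

>>> play_rows(
  rows=[
    [0,0,0,0],
    [0,0,0,0],
    [0,0,0,0],
    [0,0,0,0],
    [0,0,0,0],
    [0,0,0,0],
  ],
)

```text
time_s: 11.75
ee_pos: [0.5819, 0.1089, 0.1004]
orientation: [-1.126, 1.331, -1.33]
wrist_force: [-0.0, -1.5, 0.1]
opening: 0.0005
```

```bash
python3 -c "
from h import *
st();shot('scene','s7.png',(280,150,400,250),6)"
```

```text
t 11.75 caddy mm [38.3 13.8] z 100.4 xang -99.51 want -99.5; F caddy [-1.52 -0.23] 0.15 open 0.0005
```

View pics/s7.png

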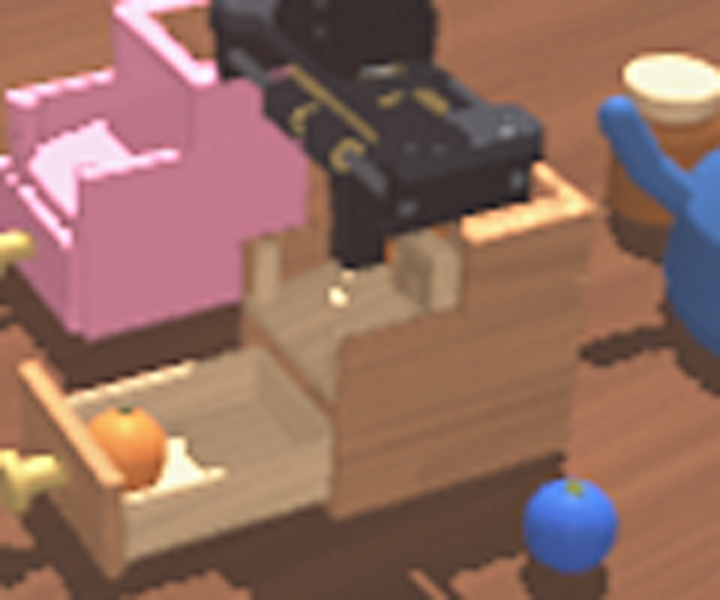

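>>> play_rows(
  rows=[
    [3,0,0,0],
    [4,0.5,0,0],
    [4,0.5,0,0],
    [4,0.5,0,0],
    [4,0.5,0,0],
    [4,0.5,0,0],
    [15,0,0,0],
    [5,-30,0,0],
    [0,-45,0,0],
    [0,0,0,0],
    [0,0,0,0],
    [0,0,0,0],
  ],
)

```text
time_s: 13.3
ee_pos: [0.5739, 0.0656, 0.1716]
orientation: [-1.128, 1.332, -1.33]
wrist_force: [-0.2, 0.0, 0.7]
opening: 0.0003
```

```bash
python3 -c "
from h import *
st();shot('scene','s8.png',(280,150,400,250),6)"
```

```text
t 13.3 caddy mm [-5.7 14.5] z 171.6 xang -99.54 want -99.5; F caddy [-0.01  0.17] 0.71 open 0.0003
```

View pics/s8.png

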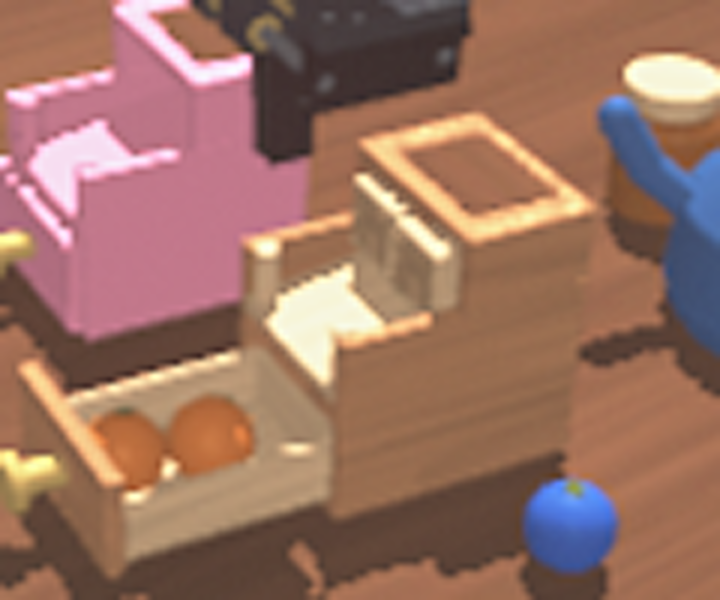

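```bash
python3 -c "
from h import *
cd=lambda p:(Rc.T@(p[:2]-tc)*1e3).round(0)
for nm,u,v,z in [('pink hood',253,256,.143),('pink hood r',281,261,.143),('pink wall end',312,265,.103),('teapot spout',406,145,.08),('teapotbody',417,155,.06),('scoop tip',382,175,.02),('mugL near',467,213,.09)]: print(nm,cd(plane('top',u,v,z)))
st();shot('top','t9.png',(230,140,390,270),5)"
```

```text
pink hood [ 70. 144.]
pink hood r [  4. 143.]
pink wall end [-67. 139.]
teapot spout [-239. -194.]
teapotbody [-273. -178.]
scoop tip [-199. -119.]
mugL near [-411.  -53.]
t 13.35 caddy mm [-5.5 14.5] z 171.6 xang -99.53 want -99.5; F caddy [-0.36  0.96] 0.42 open 0.0003
```

View pics/t9.png

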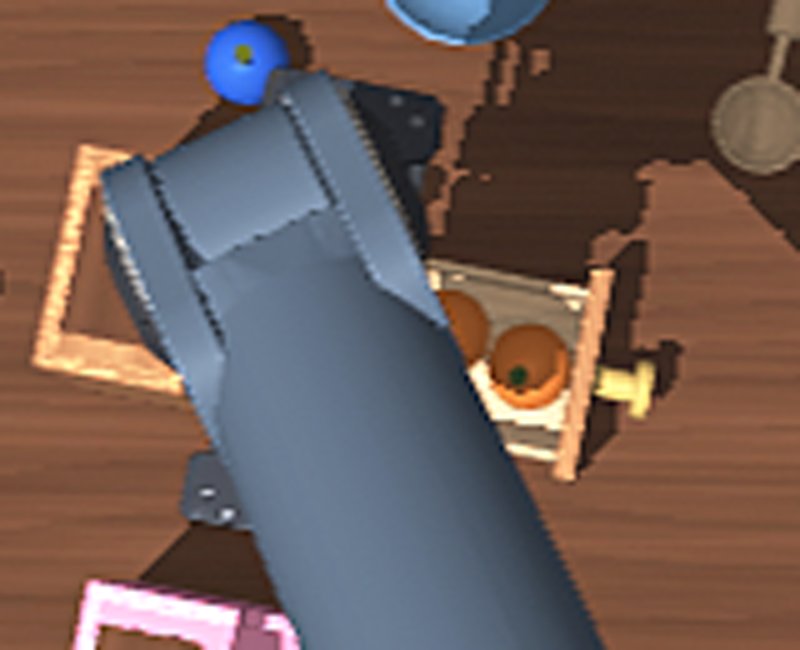

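>>> play_rows(
  rows=[
    [30,0,4,0],
    [40,0,5,0],
    [40,0,5,0],
    [40,0,0,0],
    [40,0,0,0],
    [0,30,0,0],
    [0,35,0,0],
    [0,35,0,0],
    [0,30,0,0],
    [0,5,0,0],
    [0,0,0,0],
  ],
)

```text
time_s: 14.78
ee_pos: [0.5575, -0.1232, 0.0381]
orientation: [-1.126, 1.33, -1.33]
wrist_force: [-0.0, 0.7, -0.7]
opening: 0.0002
```

```bash
python3 -c "
from h import *
st();shot('scene','s10.png',(250,150,370,250),6)"
```

```text
t 14.775 caddy mm [-194.6   -0.4] z 38.1 xang -99.51 want -99.5; F caddy [0.71 0.15] -0.71 open 0.0002
```

View pics/s10.png

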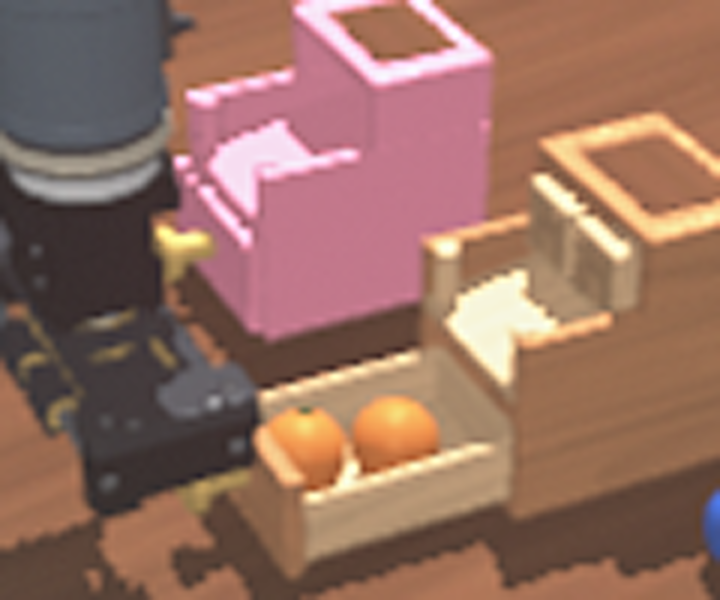

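>>> play_rows(
  rows=[
    [-4,1,0,0],
    [-4,1,0,0],
    [-4,0,0,0],
    [-3,0,0,0],
    [-2,0,0,0],
    [-2,0,0,0],
    [-2,0,0,0],
  ],
)

```text
time_s: 15.7
ee_pos: [0.5607, -0.1027, 0.0359]
orientation: [-1.126, 1.331, -1.331]
wrist_force: [0.1, -0.0, 0.4]
opening: 0.0004
```

>>> play_rows(
  rows=[
    [-2,0,0,0],
    [-2,0,0,0],
    [-2,0,0,0],
    [-2,0,0,0],
    [-2,0,0,0],
  ],
)

```text
time_s: 16.32
ee_pos: [0.5623, -0.0933, 0.036]
orientation: [-1.126, 1.331, -1.331]
wrist_force: [-0.4, -2.7, 0.7]
opening: 0.0006
```

>>> play_rows(
  rows=[
    [-2,0,0,0],
    [-2,0,0,0],
    [-2,0,0,0],
    [-2,0,0,0],
    [-2,0,0,0],
  ],
)

```text
time_s: 16.95
ee_pos: [0.5641, -0.0829, 0.036]
orientation: [-1.126, 1.33, -1.331]
wrist_force: [0.1, -2.6, -0.4]
opening: 0.0006
```

```bash
python3 -c "
from h import *
st()"
```

```text
t 16.95 caddy mm [-153.7   -0.3] z 36.0 xang -99.52 want -99.5; F caddy [-2.57 -0.53] -0.36 open 0.0006
```

>>> play_rows(
  rows=[
    [-2.5,0,0,0],
    [-2.5,0,0,0],
    [-2.5,0,0,0],
    [-2.5,0,0,0],
    [-2.5,0,0,0],
    [-2.5,0,0,0],
    [-2.5,0,0,0],
    [-2.5,0,0,0],
    [-2.5,0,0,0],
    [-2.5,0,0,0],
    [-2.5,0,0,0],
    [-2.5,0,0,0],
  ],
)

```text
time_s: 18.45
ee_pos: [0.5691, -0.0533, 0.036]
orientation: [-1.126, 1.33, -1.331]
wrist_force: [1.6, -3.5, 0.6]
opening: 0.0007
```

```bash
python3 -c "
from h import *
st();shot('scene','s11.png',(250,150,370,250),6)"
```

```text
t 18.45 caddy mm [-123.7   -0.3] z 36.0 xang -99.53 want -99.5; F caddy [-3.2  -2.12] 0.62 open 0.0007
```

View pics/s11.png

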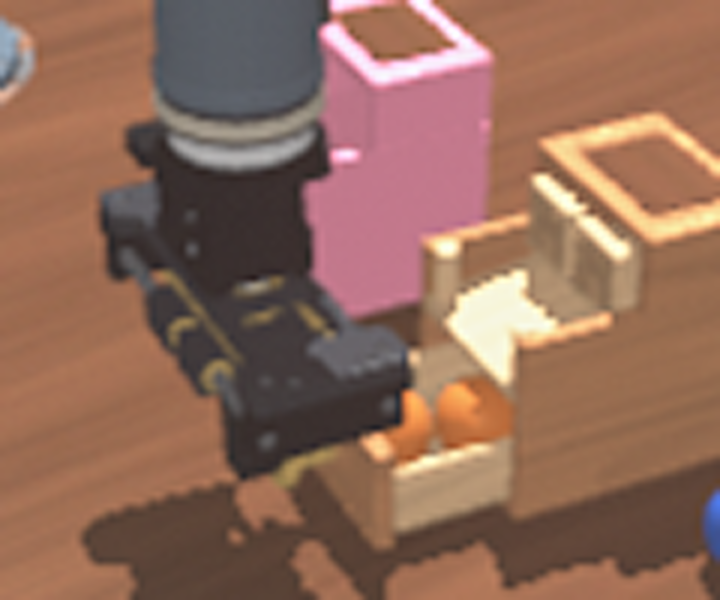

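>>> play_rows(
  rows=[
    [-2.5,0,0,0],
    [-2.5,0,0,0],
    [-2.5,0,0,0],
    [-2.5,0,0,0],
    [-2.5,0,0,0],
    [-2.5,0,0,0],
    [-2.5,0,0,0],
    [-2.5,0,0,0],
    [-2.5,0,0,0],
    [-2.5,0,0,0],
    [-2.5,0,0,0],
    [-2.5,0,0,0],
  ],
)

```text
time_s: 20.0
ee_pos: [0.5739, -0.0237, 0.0359]
orientation: [-1.126, 1.331, -1.331]
wrist_force: [0.5, -2.2, 1.5]
opening: 0.0006
```

>>> play_rows(
  rows=[
    [-2.5,0,0,0],
    [-2.5,0,0,0],
    [-2.5,0,0,0],
    [-2.5,0,0,0],
    [-2.5,0,0,0],
    [-2.5,0,0,0],
    [-2,0,0,0],
    [-2,0,0,0],
  ],
)

```text
time_s: 21.0
ee_pos: [0.5771, -0.005, 0.0359]
orientation: [-1.126, 1.331, -1.331]
wrist_force: [1.7, -2.2, 0.0]
opening: 0.0004
```

>>> play_rows(
  rows=[
    [-1,0,0,0],
    [-1,0,0,0],
    [-1,0,0,0],
  ],
)

```text
time_s: 21.38
ee_pos: [0.5775, -0.0021, 0.0359]
orientation: [-1.126, 1.331, -1.331]
wrist_force: [2.0, -2.6, 0.6]
opening: 0.0004
```

```bash
python3 -c "
from h import *
st();shot('scene','s12.png',(250,150,370,250),6);st()"
```

```text
t 21.375 caddy mm [-71.9  -0.2] z 35.9 xang -99.52 want -99.5; F caddy [-2.27 -2.37] 0.65 open 0.0004
t 21.425 caddy mm [-71.7  -0.2] z 35.9 xang -99.52 want -99.5; F caddy [-2.94 -2.34] 0.69 open 0.0008
```

View pics/s12.png

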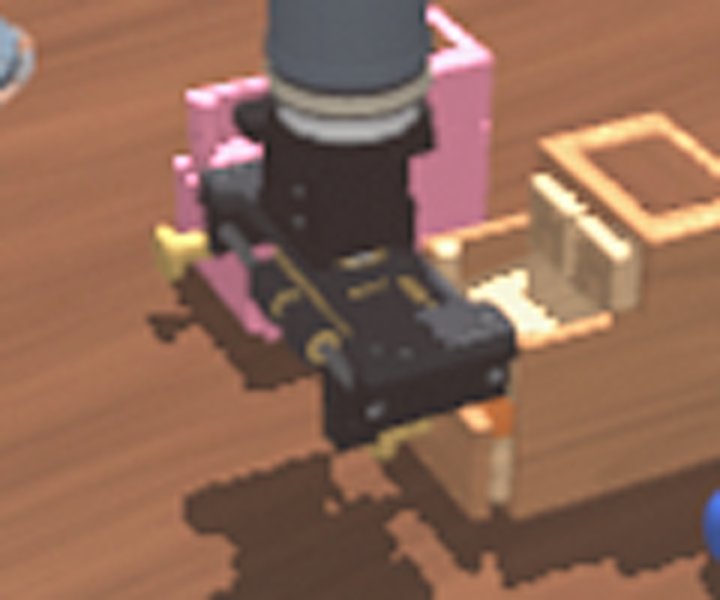

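>>> play_rows(
  rows=[
    [-1.5,0,0,0],
    [-1.5,0,0,0],
    [-1.5,0,0,0],
    [-1.5,0,0,0],
    [-1,0,0,0],
    [-1,0,0,0],
  ],
)

```text
time_s: 22.18
ee_pos: [0.5789, 0.0058, 0.0359]
orientation: [-1.126, 1.331, -1.331]
wrist_force: [1.3, -3.5, 0.1]
opening: 0.0005
```

>>> play_rows(
  rows=[
    [-1,0,0,0],
    [-1,0,0,0],
  ],
)

```text
time_s: 22.42
ee_pos: [0.5793, 0.0078, 0.036]
orientation: [-1.126, 1.33, -1.331]
wrist_force: [0.6, -2.7, 0.3]
opening: 0.0004
```

>>> play_rows(
  rows=[
    [-1,0,0,0],
    [-1,0,0,0],
  ],
)

```text
time_s: 22.68
ee_pos: [0.5796, 0.0098, 0.0359]
orientation: [-1.126, 1.331, -1.331]
wrist_force: [1.8, -3.5, -0.7]
opening: 0.0007
```

```bash
python3 -c "
from h import *
st()"
```

```text
t 22.675 caddy mm [-59.8  -0.3] z 35.9 xang -99.52 want -99.5; F caddy [-3.11 -2.34] -0.67 open 0.0007
```

>>> play_rows(
  rows=[
    [-1,0,0,0],
    [0,0,0,0],
  ],
)

```text
time_s: 22.92
ee_pos: [0.5797, 0.0109, 0.0359]
orientation: [-1.126, 1.331, -1.33]
wrist_force: [0.7, -1.3, -0.5]
opening: 0.0004
```

>>> play_rows(
  rows=[
    [-1,0,0,0],
    [0,0,0,0],
  ],
)

```text
time_s: 23.18
ee_pos: [0.5798, 0.0117, 0.0359]
orientation: [-1.126, 1.331, -1.331]
wrist_force: [0.6, -2.8, 0.1]
opening: 0.0005
```

>>> play_rows(
  rows=[
    [-0.7,0,0,0],
    [0,0,0,0],
  ],
)

```text
time_s: 23.42
ee_pos: [0.5798, 0.0118, 0.0359]
orientation: [-1.127, 1.331, -1.331]
wrist_force: [1.3, -3.6, 1.1]
opening: 0.0004
```

>>> play_rows(
  rows=[
    [-0.7,0,0,0],
    [0,0,0,0],
  ],
)

```text
time_s: 23.68
ee_pos: [0.5798, 0.0119, 0.0359]
orientation: [-1.128, 1.331, -1.332]
wrist_force: [0.8, -5.8, 2.2]
opening: 0.0005
```

```bash
python3 -c "
from h import *
st()"
```

```text
t 23.675 caddy mm [-57.7  -0.2] z 35.9 xang -99.56 want -99.5; F caddy [-5.56 -1.75] 2.17 open 0.0005
```

>>> play_rows(
  rows=[
    [-0.7,0,0,0],
    [0,0,0,0],
  ],
)

```text
time_s: 23.92
ee_pos: [0.5798, 0.0118, 0.0359]
orientation: [-1.128, 1.331, -1.333]
wrist_force: [-0.3, -7.5, 1.9]
opening: 0.0002
```

>>> play_rows(
  rows=[
    [-0.5,0,0,0],
    [0,0,0,0],
  ],
)

```text
time_s: 24.18
ee_pos: [0.5798, 0.0118, 0.0359]
orientation: [-1.129, 1.331, -1.334]
wrist_force: [-0.6, -7.2, 3.4]
opening: 0.0004
```

```bash
python3 -c "
from h import *
st()"
```

```text
t 24.175 caddy mm [-57.8  -0.2] z 35.9 xang -99.6 want -99.5; F caddy [-7.23 -0.63] 3.43 open 0.0004
```

>>> play_rows(
  rows=[
    [3,0,0,0],
    [15,0,0,0],
    [30,0,0,0],
    [40,0,0,0],
    [20,-40,0,0],
    [0,-50,0,0],
    [30,-50,0,0],
    [50,0,0,0],
    [50,0,0,0],
    [0,0,0,0],
    [0,0,0,0],
  ],
)

```text
time_s: 25.55
ee_pos: [0.5408, -0.2196, 0.1757]
orientation: [-1.125, 1.331, -1.329]
wrist_force: [-0.8, 1.0, 0.1]
opening: 0.0005
```

```bash
python3 -c "
from h import *
st();shot('scene','s13.png',(270,150,400,250),6);shot('top','t13.png',(225,150,375,260),5)
cv2.imwrite('pics/full13.png',manip.snapshot('scene'));cv2.imwrite('pics/fullt13.png',manip.snapshot('top'))"
```

```text
t 25.55 caddy mm [-2.925e+02  2.000e-01] z 175.7 xang -99.5 want -99.5; F caddy [0.9  0.94] 0.11 open 0.0005
```

View pics/s13.png

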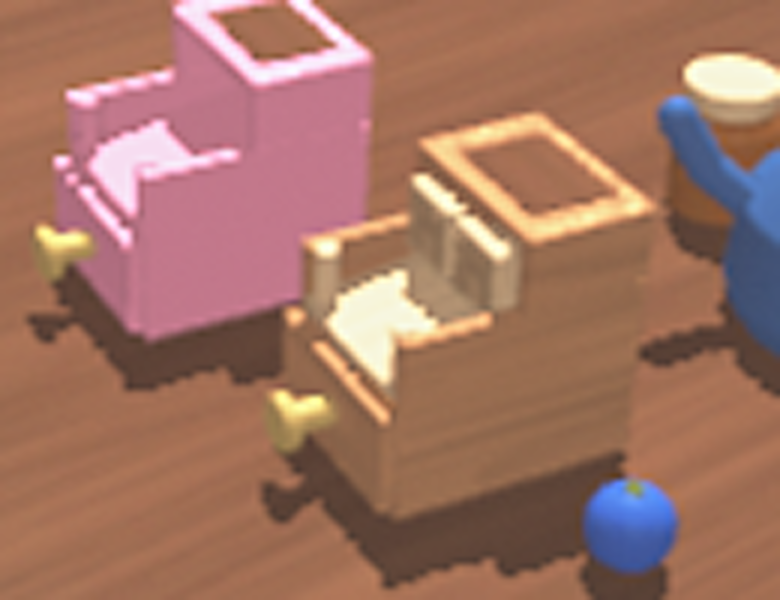

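View pics/t13.png

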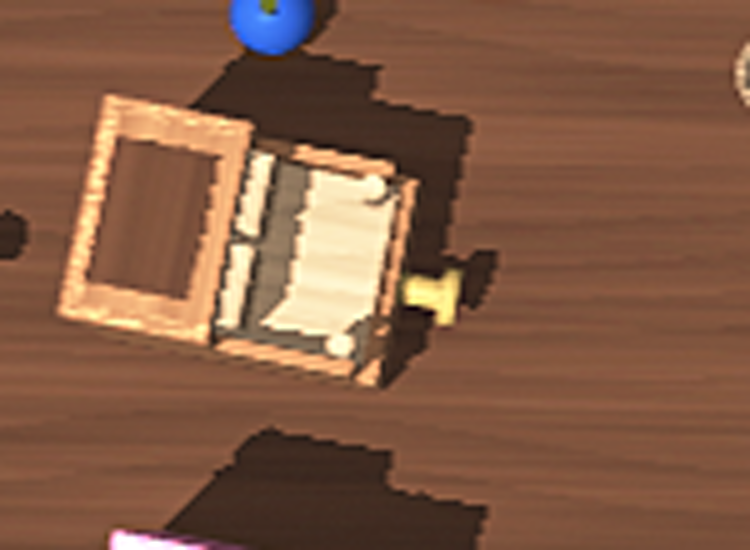

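View pics/fullt13.png

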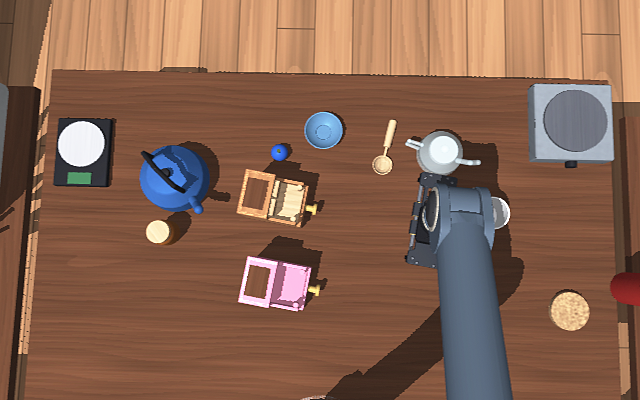

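```bash
python3 -c "
from h import *
cd=lambda p:(Rc.T@(p[:2]-tc)*1e3).round(1)
print('knob now',cd(plane('top',225+462/5,150+295/5,.036)),'panel front',cd(plane('top',225+415/5,150+180/5,.063)),cd(plane('top',225+380/5,150+387/5,.063)))
a=cv2.imread('pics/top0.png').astype(int);b=cv2.imread('pics/fullt13.png').astype(int)
o=cv2.imread('pics/scene0.png').astype(int);c=cv2.imread('pics/full13.png').astype(int)
# bystanders: scene diff around kettle, dish, scoop, jar, mugs
for n,(x0,y0,x1,y1),A,B in [('kettle+jar',(380,150,445,215),o,c),('dish',(335,250,382,285),o,c),('top kettle',(135,140,215,250),a,b),('top dish',(300,108,346,152),a,b),('top scoop',(370,118,400,178),a,b)]: print(n,np.abs(A-B)[y0:y1,x0:x1].mean().round(2))
st()"
```

```text
knob now [-51.6   0.2] panel front [-18.6 -49.7] [-21.3  55. ]
kettle+jar 3.1
dish 3.61
top kettle 3.07
top dish 3.95
top scoop 3.6
t 25.75 caddy mm [-2.915e+02 -2.000e-01] z 176.0 xang -99.36 want -99.5; F caddy [-0.48 -0.39] -0.16 open 0.0001
```

View pics/full13.png

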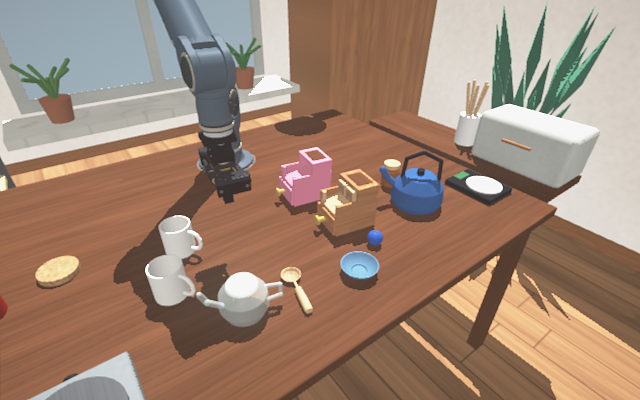

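```bash
python3 -c "
from h import *
print(manip.finish_job())"
```

```text
the job is handed in; nothing more can be done
None
```

I carried out the job and handed it in at about 26 s of the 64 s allowed; no verdict was reported.

**Fruits:** The shut fingers nudged mandarin_a, and the +y lane turned out to be the sliding one, so I never pushed the locked lane. I held it about 45 mm back, with wrist force at most about 3.6 N, until mandarin_b rolled through the mouth. Then I eased mandarin_a most of the way down, moved the fingers clear, and it rolled out too. The pictures showed both fruits in the tray while it was still open.

**Tray:** I pushed the knob at about 2.5–3.5 N. The tray stopped hard: the force rose to about 7 N with no further movement. I then backed the arm well clear and left it in free air.

**Last checks:**
- **Tray home:** The finger position puts the knob at about caddy x = -48 mm, which is home. The top camera read the knob at about -51.6 mm and the front panel at -18.6 to -21.3 mm (home is -18 mm). That is 1 to 4 mm off, about what I expect from the calibration and reading pixels by hand. I trusted the hard stop.
- **Fruits at the end:** I last saw them in the tray as it went in (a glimpse of one near the end). With the tray shut they were mostly hidden, but the chute and shelf around the caddy showed no stray fruit.
- **Other things on the shelf:** The kettle, jar, dish and scoop showed little change from the first pictures. I checked the teapot and mugs by eye only, and they looked unmoved; the pink caddy and the blue ball did too.

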